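# Ballast the swing-arm lamp and hold its index pin out

### The arm

A 6-joint arm with a two-finger parallel gripper is mounted at the origin on the work surface. World frame = base frame: x ahead of the robot, y to its left, z up, the work surface at z = 0. Lengths are in mm, angles in rad, forces in N, time in s.
With the tool pointing down it reaches from about 350 to 875 mm from the base axis. Payload 4.2 kg.
Tool frame: the origin (TCP) lies on the centre line of the jaws, within the pads' length; the fingertips stand 22 mm ahead of it and the grasp point (between the pads) lies 3 mm ahead of it (arm.nose_length is the distance from the TCP to the fingertips, in mm); z points along the fingers, x is the direction in which the jaws open and shut, and the axes are right-handed (so a half turn about z gives the same grasp; the last joint's range is limited). The gripper opens to 85 mm and grips with 20 to 120 N. Pads are 22 mm wide; open, the fingers measure 114 mm over their backs; the gripper's body (76 mm by 85 mm) begins 54 mm behind the grasp point. The pads swing forward as they close: fully open they stand 13 mm farther back than shut.
Start: joints at [-1.011, 0.385, 0.008, 0, -1.194, -0.259], TCP at [185.194, -596.911, 253.312] pointing down, gripper open.
Joint ranges: [-3.14, 3.14], [-1.21, 2.06], [-1.07, 1.41], [-3.16, 2.05], [-2.99, -0.16], [-3.1, 3.1]. Speed limits (rad/s): [2.79, 2.79, 3.14, 3.14, 3.14, 3.14].

### API

Orientations are given as a unit quaternion [x, y, z, w].
In Python, from bench import telemetry, get_image, workorder, nets, arm gives the robot as it stands.
- The arm moves only by the tool apply_moves, never from a script. Its argument "steps" is a list of rows, each an object with "hand": the opening, from 0 (shut) to 1 (fully open); "xyz": the shift along the tool's x, y, z in cm, a list of three; "delta_rot": the turn, a rotation vector about the tool's x, y, z in rad, a list of three. In form: [{"hand": hand, "xyz": [x, y, z], "delta_rot": [wx, wy, wz]}, ...]. A call has 1 to 12 rows; each row is the pose to reach, as a shift and turn from the pose commanded when the call began, along the tool's axes at that moment; what a row does not reach only later rows make up. A row lasts 1/12 s, in which the tool goes at most 41.7 mm and 7.16 degrees, less where a joint would pass 70% of its speed; a pose out of reach is approached as far as the arm can. A call with a gripper value outside its range is refused whole. The fingers move at their own pace and stop on an object; the grip force is fixed at half the most. Time passes only in rows, so rows that repeat a pose let the fingers close. It gives the time, the measured TCP pose, the force and the opening at its end, in the units of the state.
- telemetry.read_state(): the state, without advancing time (a new reading comes with each control period).
- get_image(name): name is "side" or "top"; returns a dict with "frame" (480x640x3 uint8, blue, green, red), "fx", "fy", "cx", "cy" (pixels), "origin" and "orientation" of the camera in the world. Camera axes: x right, y down, z forward; pixel columns grow to the right and rows downward; lengths in mm; the calibration is good to about 2 mm. A picture is of the moment at which its call begins. There is no depth.
- workorder.job_done(): hands the job in, once; it reports no verdict.
Trained networks look in a picture, given as the dict that the camera call returned (one of the last four; its "shot" number tells which), for a name from the list of things; names that differ only in an ending like _2 or _b are one class to them, and where a whole thing is asked for, a point or a joint stands for the part that bears it (a point fixed in the world has none). Each returns a list of dicts, best first, with "confidence" (0 to 1); they miss things now and then, are a little off and sometimes report something else, mostly with a low value. They report only what shows in the picture. A call takes as long as a camera call. They do not tell look-alikes from the thing itself.
- nets.recognise(picture, label): "xyz" ([x, y, z] in mm, in world coordinates, good to about 4 mm: the middle of the surface that is visible of it).
- nets.outline_of(picture, label): "pixels" (480x640 bool, what is visible of it).
- nets.pinpoint(picture, label): "xyz" ([x, y, z] in mm, in world coordinates, good to about 4 mm: a listed point, or the origin of a listed thing).
The state is a dict: "clock": time; "joints": joint angles; "joint_vel": joint speeds; "joint_efforts": joint torques, N m; "position": TCP position; "ee_rot": TCP orientation; "contact_force": force on the tool from outside, world axes, zero at the start; "wrist_torque": the same for the moment, N m; "gripper_width": finger opening in mm.
Only numpy, scipy, OpenCV 4.12 (cv2) and the standard library are available. Lean on these libraries where they do the work, as an engineer would, in place of code of your own. Each camera call takes 0.05 s, during which the arm holds its last target.

### The job

Get the prototype swing-arm lamp ready to be swung round: first, with the index pin still seated, hang the plywood ballast caddy by its handle on the lamp arm's double hook, level and resting in both prongs, and let go of it. Then grip the knob of the sprung index plunger, pull it straight up as far as it goes and finish while still holding it there, pin clear of its hole, with the caddy hanging quietly. Leave the mug, the chair model, the tape roll and the screwdriver where they are.

Things in the scene. Friction and masses are not known exactly. Their poses are not given: they have to be found in the camera images.
- stand: Lamp prototype, fixed; its arm cannot turn. Origin: centre of the underside of its round base (220 mm wide), z up. A post bears an index plate (170 mm wide, top at 158 mm) and over it a flat arm along y (30 mm wide, 168-180 mm high): double hook at the -y end, plunger at y = +65 mm, shade (140 mm wide, 100-150 mm high) at y = +225 mm. Only plunger parts stand higher than 207 mm.
- hook: Double hook of 10 mm steel bar on the arm's -y end, axes as the stand's, origin mid cross bar, 174 mm above the table. Two prongs 84 mm apart (centres, along x) run level 81 mm in -y, then slope up and outward to tips 207 mm above the table. A stop on each prong rises to 194 mm (46-59 mm from the cross bar), leaving a trough about 20 mm long for a bar lying along the hook's x.
- hook_seat (a point): Midway between the prongs, where the centre line of the caddy's bar lies when it rests in both troughs: 70 mm in -y from the cross bar, 185 mm above the table. To get there the prongs must pass between the caddy's box and its bar: bring it in along +y from beyond the tips with the bar 220 to 250 mm high, then lower it. Axes as the stand's.
- caddy: Loose open plywood caddy with two steel discs in it, 0.35 to 0.6 kg: box 150 (x) x 74 x 45 mm high, an upright board (36 mm wide, 8 mm thick, to 147 mm high) at each end, and between them along x a dark handle bar of 12 x 12 mm section, centre 135 mm above the underside, free length 134 mm. Origin: centre of the underside, z up; balanced about its middle; either way round will do.
- caddy_bar (a point): Middle of the caddy's handle bar, on its centre line, 135 mm above the underside; axes as the caddy's (x along the bar).
- plunger (a joint): Travel of the index plunger in m: 0 = pin seated 10 mm deep in the index plate, 0.010 = tip just out of the hole, 0.016 = fully up at its stop. The spring pulls it down with about 4 N when seated and about 10 N fully up; let go, it snaps back to 0.
- plunger_grip (a point): Middle of the plunger's round black knob, on its vertical axis: knob 30 mm wide, 26 mm high (216 to 242 mm above the table when seated), above a fixed brass barrel 18 mm wide that reaches from the arm (180 mm) to 212 mm. It rises with the knob. It is 230 mm above the table when seated.
- mug: Bystander: white ceramic mug, 76 mm wide, 85 mm high, handle at its +y. Origin: centre of the underside.
- chair_model: Bystander: small wooden chair model, 62 x 58 mm, 93 mm high. Origin: centre of the underside.
- tape: Bystander: roll of paper tape lying flat, 96 mm wide, 25 mm high. Origin: centre of the underside.
- screwdriver: Bystander: screwdriver lying flat, 200 mm long along its x. Origin on its underside.
Mind the look-alikes: they are no part of the job. Leave any green or turquoise look-alike of the caddy alone.

How it is judged (in metres and radians):
On the way, in this order (a step that is already met when the one before it is completed fails the run):
1. the caddy hangs level by its handle in both prongs of the hook, let go, with the pin still seated (distance between caddy_bar and hook_seat below 0.024 m and contact force between caddy and hook above 1.5 N and angle between caddy's own z axis and vertical below 0.15 rad and contact force between caddy and the fingers below 0.1 N and contact force between caddy and the arm below 0.1 N and value of joint plunger below 0.003 m and linear speed of caddy below 0.05 m/s), for 0.3 s.
2. the plunger is pulled fully up while the caddy hangs (distance between caddy_bar and hook_seat below 0.024 m and contact force between caddy and hook above 1.5 N and angle between caddy's own z axis and vertical below 0.15 rad and contact force between caddy and the fingers below 0.1 N and contact force between caddy and the arm below 0.1 N and value of joint plunger above 0.0135 m), for 0.5 s.
At the end, for the whole second after the job is handed in: For the last second the gripper presses on the knob (over 1 N, within 40 mm) with the plunger over 13.5 mm up; the caddy hangs in the hook untouched (over 1.5 N), bar middle within 24 mm of the seat, tilt under 0.15 rad, under 60 mm/s; bystanders moved under 30 mm (all of step 2 and contact force between the fingers and stand above 1 N and distance between the grasp point and plunger_grip below 0.04 m and linear speed of caddy below 0.06 m/s and distance of each of mug, chair_model, tape, screwdriver from where it was at the start of the episode below 0.03 m); the arm keeps its last pose, push and grip.
It fails at once if the pin is lifted before the caddy hangs on the hook (value of joint plunger above 0.005 m and distance between caddy_bar and hook_seat above 0.03 m).
It fails at once if a bystander is pushed away or knocked over (distance of any of mug, chair_model, tape, screwdriver from where it was at the start of the episode above 0.03 m or angle between any of mug, chair_model's own z axis and vertical above 0.5 rad).
It also fails if it takes over 59 s, if anything falls off the work surface, if the arm or the gripper's body presses on something with over 40 N, if the wrist force passes 120 N, or if a joint passes its speed limit or range.

## Working session

There is one attempt and no reset: what is moved stays moved. The work goes in short steps, Python scripts to look and compute and a tool call to move; the robot and the scene stay as the last step left them, time stands still between calls to the robot, and variables do not carry over. Pictures are saved under pics/ and viewed, and the job is handed in when it is done.

Besides the shell and the picture viewer there is one more tool, called after "Emit:" as name(argument=value, ...) on one line, values as JSON. apply_moves: Moves the arm, as the interface text tells. Its arguments: {"type":"object","properties":{"steps":{"type":"array"}},"required":["steps"]}

```bash
ls; mkdir -p pics; cat > h.py <<'E'
import numpy as np, cv2
from scipy.spatial.transform import Rotation as R
from bench import telemetry, get_image, workorder, nets, arm
def proj(p,X):
    Rm=R.from_quat(p['orientation']).as_matrix()
    c=(np.atleast_2d(X)-np.array(p['origin']))@Rm
    return np.c_[p['fx']*c[:,0]/c[:,2]+p['cx'],p['fy']*c[:,1]/c[:,2]+p['cy']]
def ray(p,u,v):
    Rm=R.from_quat(p['orientation']).as_matrix()
    d=Rm@np.array([(u-p['cx'])/p['fx'],(v-p['cy'])/p['fy'],1.]); return np.array(p['origin'],float),d/np.linalg.norm(d)
def atz(p,u,v,z):
    o,d=ray(p,u,v); return o+d*(z-o[2])/d[2]
def tri(p1,a,p2,b):
    o1,d1=ray(p1,*a);o2,d2=ray(p2,*b)
    A=np.c_[d1,-d2]; s=np.linalg.lstsq(A,o2-o1,rcond=None)[0]
    q1=o1+s[0]*d1;q2=o2+s[1]*d2
    return (q1+q2)/2,np.linalg.norm(q1-q2)
E
python3 - <<'E'
from h import *
np.set_printoptions(precision=1,suppress=True)
print(telemetry.read_state())
for n in('side','top'):
    p=get_image(n); cv2.imwrite(f'pics/{n}0.png',p['frame']); print(n,p['origin'],p['orientation'],p['fx'],p['cx'],p['cy'])
    for l in('caddy','caddy_bar','stand','hook','hook_seat','plunger_grip','mug','chair_model','tape','screwdriver'):
        print(l,[(np.round(r['xyz']),round(r['confidence'],2),np.round(proj(p,r['xyz'])[0])) for r in nets.pinpoint(p,l)])
E
```

```text
pics
{'clock': 0.0, 'joints': array([-1. ,  0.4,  0. , -0. , -1.2, -0.3]), 'joint_vel': array([-0.,  0., -0., -0., -0.,  0.]), 'joint_efforts': array([  0. , -39.2,  18.8,   4.2,  -0. ,   0. ]), 'position': array([ 185. , -596.4,  252.2]), 'ee_rot': array([ 0.6,  0.8,  0. , -0. ]), 'contact_force': array([-0.8,  0. , -0.5]), 'wrist_torque': array([ 0.,  0., -0.]), 'gripper_width': 85.62140293591554}
side [341.3 701.2 978.4] [-0.1  0.9 -0.4  0. ] 455.55890037271126 314.7530708834223 235.89396915194942
caddy [(array([344., -80.,  -2.]), 0.97, array([371., 271.])), (array([ 200., -298.,    3.]), 0.71, array([429., 223.])), (array([ 431., -258.,   -2.]), 0.64, array([351., 220.])), (array([ 422., -427.,    1.]), 0.62, array([363., 184.]))]
caddy_bar [(array([ 421., -428.,  133.]), 0.72, array([367., 150.])), (array([349., -81., 136.]), 0.7, array([375., 236.])), (array([ 433., -262.,  135.]), 0.61, array([354., 185.])), (array([ 200., -297.,  132.]), 0.56, array([439., 191.]))]
stand [(array([595., 101.,  -0.]), 0.97, array([263., 307.]))]
hook []
hook_seat []
plunger_grip [(array([577.,
[... 904 characters left out ...]
28., -256.,  136.]), 0.88, array([431., 276.])), (array([ 428., -424.,  134.]), 0.64, array([513., 277.])), (array([581., 167., 226.]), 0.64, array([218., 191.])), (array([348., -85., 138.]), 0.6, array([347., 314.]))]
stand []
hook [(array([630., -10., 173.]), 0.97, array([312., 172.]))]
hook_seat []
plunger_grip [(array([579., 170., 226.]), 0.66, array([216., 192.]))]
mug [(array([ 628., -292.,    1.]), 0.83, array([433., 191.]))]
chair_model [(array([387., 376.,   1.]), 0.87, array([141., 290.])), (array([ 432., -258.,   -1.]), 0.73, array([418., 274.])), (array([578., 166., 227.]), 0.45, array([218., 192.]))]
tape [(array([ 770., -166.,   -0.]), 0.86, array([379., 130.]))]
screwdriver []
```

View pics/side0.png

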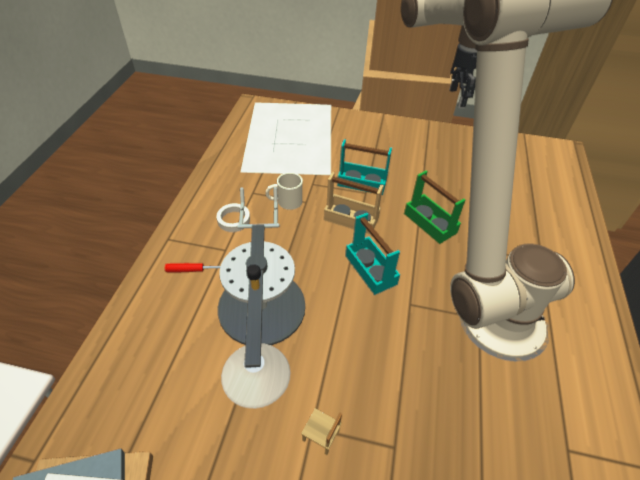

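View pics/top0.png

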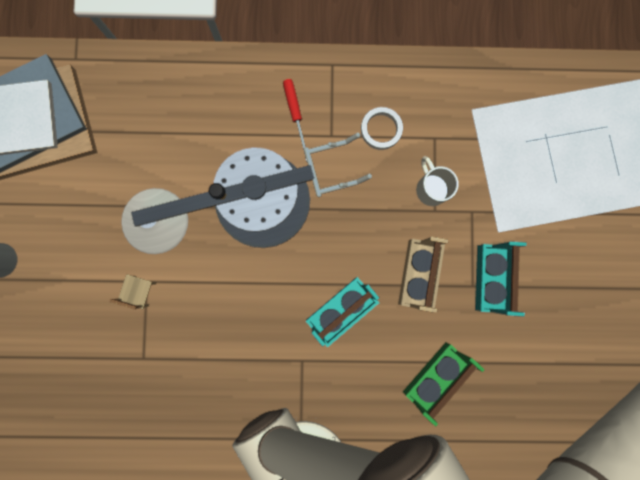

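```bash
python3 - <<'E'
import cv2
a=cv2.imread('pics/top0.png');b=cv2.imread('pics/side0.png')
cv2.imwrite('pics/crop_t.png',cv2.resize(a[230:430,320:560],None,fx=3,fy=3,interpolation=cv2.INTER_CUBIC))
cv2.imwrite('pics/crop_s.png',cv2.resize(b[110:310,270:500],None,fx=3,fy=3,interpolation=cv2.INTER_CUBIC))
E
```

```text
(no output)
```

View pics/crop_t.png

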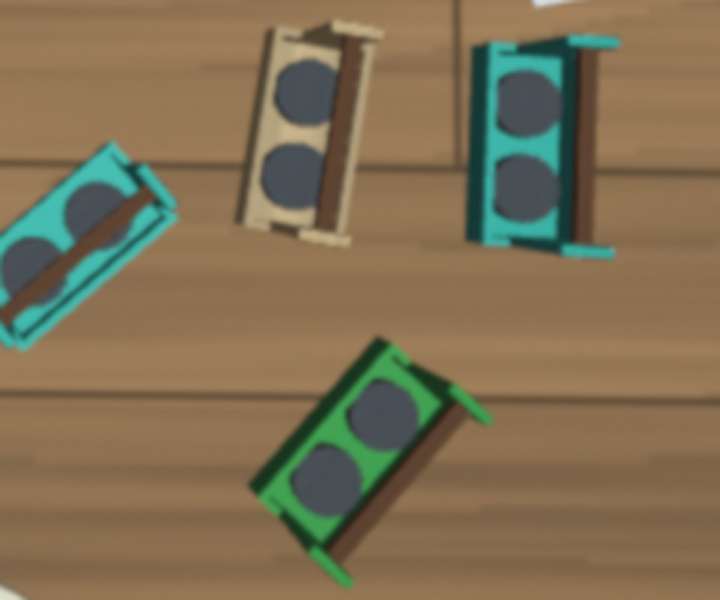

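```bash
python3 - <<'E'
import cv2
a=cv2.imread('pics/top0.png');b=cv2.imread('pics/side0.png')
cv2.imwrite('pics/hook_t.png',cv2.resize(a[110:240,190:400],None,fx=3.8,fy=3.8,interpolation=cv2.INTER_CUBIC))
cv2.imwrite('pics/hook_s.png',cv2.resize(b[160:300,200:410],None,fx=3.8,fy=3.8,interpolation=cv2.INTER_CUBIC))
E
```

```text
(no output)
```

View pics/hook_t.png

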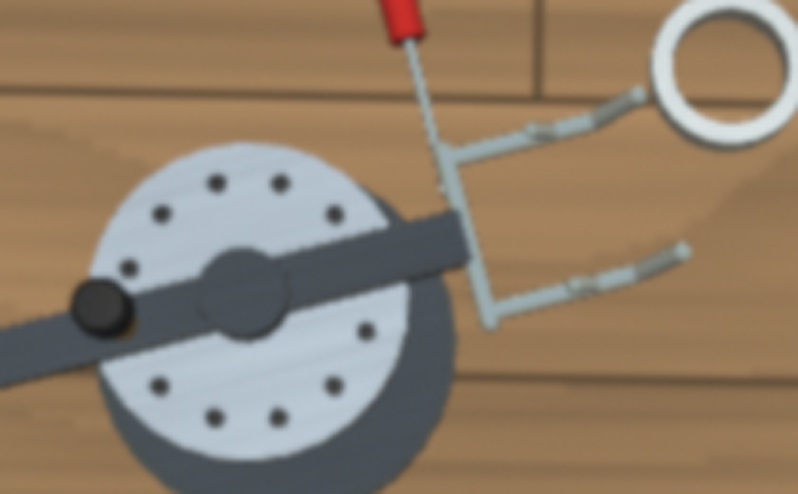

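View pics/hook_s.png

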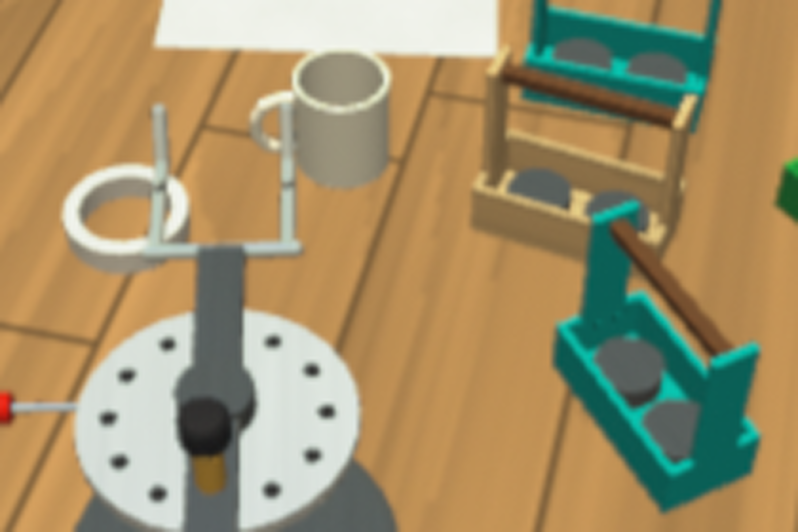

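View pics/crop_s.png

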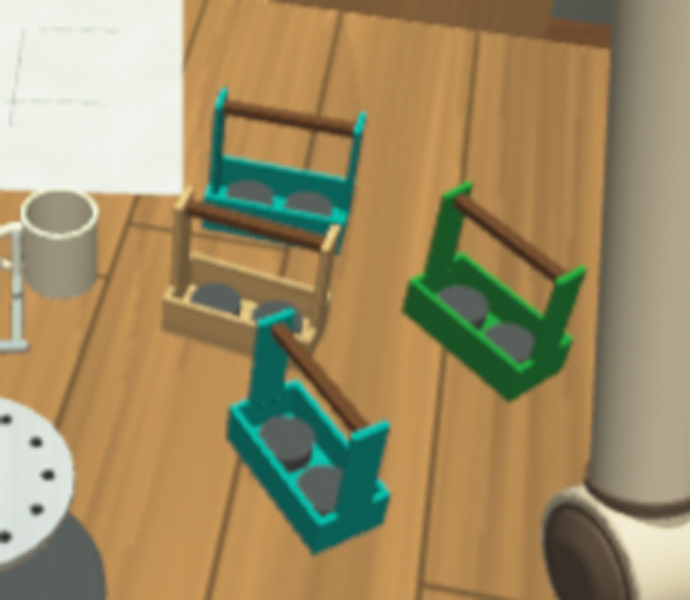

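Target: the natural plywood caddy at top (422,274) / side (354,202). The turquoise ones at top (341,312) and (497,278) and the green one at top (437,378) are look-alikes. The crops confirm this. Next I triangulate.

```bash
python3 - <<'E'
from h import *
np.set_printoptions(precision=1,suppress=True)
t=get_image('top');s=get_image('side')
T=lambda n,a,b:(print(n,*tri(t,a,s,b)))or tri(t,a,s,b)[0]
a=T('barA',(438.3,242.7),(333.3,178.3));b=T('barB',(428.3,309.3),(379.3,191))
print('mid',(a+b)/2,'yaw',np.arctan2(*(a-b)[[1,0]]))
A=T('crossL',(307.6,150),(240,225.8));B=T('crossR',(319.2,194.7),(277.6,224.7))
C=T('tipL',(358.4,134.7),(241.6,188.4));D=T('tipR',(370,175.8),(275.8,185.8))
K=T('knob',(216.3,190.5),(254,271.5))
for l,z,p in(('barA',141,(438.3,242.7)),('barB',141,(428.3,309.3)),('cL',179,(307.6,150)),('cR',179,(319.2,194.7)),('tL',210,(358.4,134.7)),('tR',210,(370,175.8)),('knobtop',242,(216.3,189))): print(l,atz(t,*p,z))
for l in('hook_seat','hook','plunger_grip','caddy_bar'):
  for p in(t,s):
    print(l,[(np.round(r['xyz']),round(r['confidence'],2)) for r in nets.pinpoint(p,l)])
E
```

```text
barA [ 494.7 -269.7  139.4] 1.9541094975933528
barB [ 360.6 -248.7  139.1] 0.4273874107518438
mid [ 427.7 -259.2  139.3] yaw -0.1557123518302206
crossL [672.9  -0.2 176.8] 2.352199425604751
crossR [584.3 -24.4 177.8] 0.002821509725561791
tipL [698.5 -98.5 206.1] 0.30820732289349384
tipR [ 615.8 -120.9  213.4] 1.546325835947748
knob [578.2 167.1 235.7] 2.17160028461626
barA [ 495.6 -269.2  141. ]
barB [ 360.5 -248.3  141. ]
cL [673.5   0.  179. ]
cR [584.1 -24.4 179. ]
tL [697.5 -98.2 210. ]
tR [ 617.3 -121.1  210. ]
knobtop [581.1 166.2 242. ]
hook_seat []
hook_seat []
hook [(array([630., -13., 171.]), 0.78)]
hook []
plunger_grip [(array([581., 168., 224.]), 0.52)]
plunger_grip [(array([581., 167., 230.]), 0.65)]
caddy_bar [(array([ 427., -424.,  135.]), 0.94), (array([346., -84., 136.]), 0.93), (array([ 198., -294.,  133.]), 0.73), (array([ 427., -252.,  133.]), 0.7)]
caddy_bar [(array([ 196., -296.,  134.]), 0.76), (array([349., -83., 140.]), 0.7), (array([ 424., -429.,  134.]), 0.69), (array([ 433., -260.,  137.]), 0.63)]
```

```bash
cat >> h.py <<'E'
def plan(cp,cyaw,tp,tyaw):
    # tool down, tool x at world angle yaw
    f=lambda y: R.from_matrix(np.c_[[np.cos(y),np.sin(y),0],[np.sin(y),-np.cos(y),0],[0,0,-1]])
    d=f(cyaw).inv().apply(np.array(tp,float)-cp)/10
    rv=(f(cyaw).inv()*f(tyaw)).as_rotvec()
    print('xyz',d.round(2),'rot',rv.round(4))
E
python3 - <<'E'
from h import *
s=telemetry.read_state();m=R.from_quat(s['ee_rot']).as_matrix();print(m.round(3)); y0=np.arctan2(m[1,0],m[0,0]);print(y0, arm.nose_length)
plan([185.194,-596.911,253.312],y0,[428.5,-258,230],np.pi/2-.156)
E
```

```text
[[-0.296  0.955  0.   ]
 [ 0.955  0.296  0.   ]
 [ 0.     0.    -1.   ]]
1.8715804271723955 22.0
xyz [25.16 33.28  2.33] rot [0.     0.     0.4568]
```

Emit:
apply_moves(steps=[{"hand":1,"xyz":[2.2,3,0.2],"delta_rot":[0,0,0.04]},{"hand":1,"xyz":[4.5,6,0.4],"delta_rot":[0,0,0.09]},{"hand":1,"xyz":[6.8,9,0.6],"delta_rot":[0,0,0.14]},{"hand":1,"xyz":[9.1,12,0.8],"delta_rot":[0,0,0.19]},{"hand":1,"xyz":[11.4,15,1.0],"delta_rot":[0,0,0.24]},{"hand":1,"xyz":[13.7,18,1.2],"delta_rot":[0,0,0.29]},{"hand":1,"xyz":[16,21,1.4],"delta_rot":[0,0,0.34]},{"hand":1,"xyz":[18.3,24,1.6],"delta_rot":[0,0,0.39]},{"hand":1,"xyz":[20.6,27,1.8],"delta_rot":[0,0,0.43]},{"hand":1,"xyz":[22.9,30,2.0],"delta_rot":[0,0,0.457]},{"hand":1,"xyz":[24.5,32.2,2.2],"delta_rot":[0,0,0.457]},{"hand":1,"xyz":[25.16,33.28,2.33],"delta_rot":[0,0,0.457]}])

```text
clock: 2.6
position: [430.1, -255.6, 230.2]
ee_rot: [0.759, 0.651, 0.0, 0.0]
contact_force: [-1.2, 0.6, 0.5]
gripper_width: 85.2
```

```bash
python3 - <<'E'
from h import *
s=telemetry.read_state();m=R.from_quat(s['ee_rot']).as_matrix();print(s['position'],np.arctan2(m[1,0],m[0,0]),s['joints'].round(2),s['clock'])
for n in('side','top'):
    p=get_image(n); c=proj(p,[428,-259,150])[0].astype(int); f=p['frame'][max(0,c[1]-90):c[1]+90,c[0]-100:c[0]+100]
    cv2.imwrite(f'pics/{n}1.png',cv2.resize(f,None,fx=3,fy=3))
E
```

```text
[ 430.07831794 -255.60885418  230.20670701] 1.4179888739756705 [-0.21  0.19 -0.33 -0.   -1.05 -1.51] 2.6
```

View pics/side1.png

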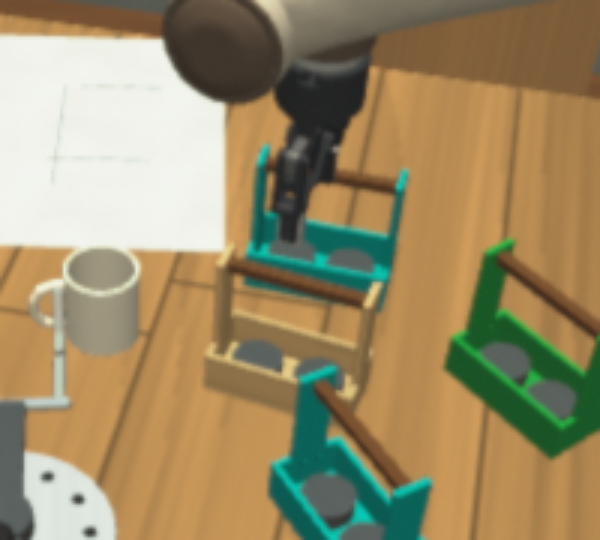

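View pics/top1.png

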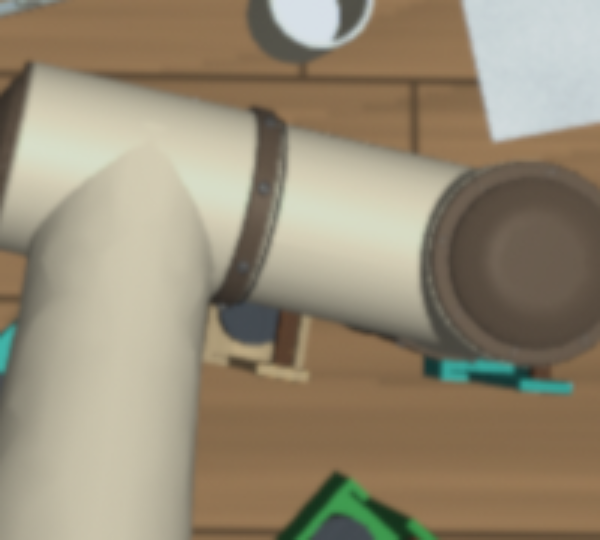

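Emit:
apply_moves(steps=[{"hand":1,"xyz":[0,0,2],"delta_rot":[0,0,0]},{"hand":1,"xyz":[0,0,4],"delta_rot":[0,0,0]},{"hand":1,"xyz":[0,0,5],"delta_rot":[0,0,0]},{"hand":1,"xyz":[0,0,5],"delta_rot":[0,0,0]}])

```text
clock: 3.03
position: [426.4, -258.4, 177.8]
ee_rot: [0.761, 0.649, -0.001, -0.002]
contact_force: [-0.1, 0.6, -0.1]
gripper_width: 85.4
```

```bash
python3 - <<'E'
from h import *
p=get_image('side'); s=telemetry.read_state();print(s['position'],s['contact_force'],s['clock'])
t=s['position']
print(proj(p,[t-[0,0,22],[428.5,-258,135]])-[270,110])
cv2.imwrite('pics/side2.png',cv2.resize(p['frame'][110:310,270:500],None,fx=3,fy=3))
E
```

```text
[ 427.52181889 -258.74460764  179.30378121] [-0.11629821  0.02551078  1.07791776] 3.0833
[[86.45706407 69.71280434]
 [85.37933971 75.94401851]]
```

View pics/side2.png

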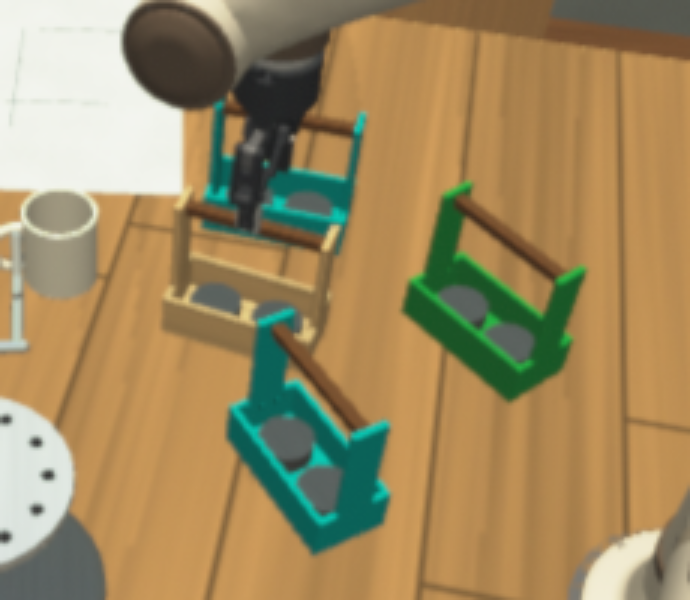

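Emit:
apply_moves(steps=[{"hand":1,"xyz":[0,0,1.5],"delta_rot":[0,0,0]},{"hand":1,"xyz":[0,0,3],"delta_rot":[0,0,0]},{"hand":1,"xyz":[0,0,4.2],"delta_rot":[0,0,0]},{"hand":1,"xyz":[0,0,4.2],"delta_rot":[0,0,0]},{"hand":0,"xyz":[0,0,4.2],"delta_rot":[0,0,0]},{"hand":0,"xyz":[0,0,4.2],"delta_rot":[0,0,0]},{"hand":0,"xyz":[0,0,4.2],"delta_rot":[0,0,0]},{"hand":0,"xyz":[0,0,4.2],"delta_rot":[0,0,0]},{"hand":0,"xyz":[0,0,4.2],"delta_rot":[0,0,0]},{"hand":0,"xyz":[0,0,4.2],"delta_rot":[0,0,0]},{"hand":0,"xyz":[0,0,4.2],"delta_rot":[0,0,0]},{"hand":0,"xyz":[0,0,4.2],"delta_rot":[0,0,0]}])

```text
clock: 4.08
position: [428.8, -258.2, 138.6]
ee_rot: [0.76, 0.65, 0.0, 0.0]
contact_force: [-0.9, 0.0, 3.6]
gripper_width: 11.2
```

Emit:
apply_moves(steps=[{"hand":0,"xyz":[0,0,0],"delta_rot":[0,0,0]},{"hand":0,"xyz":[0,0,0],"delta_rot":[0,0,0]},{"hand":0,"xyz":[0,0,-0.6],"delta_rot":[0,0,0]},{"hand":0,"xyz":[0,0,-1.5],"delta_rot":[0,0,0]},{"hand":0,"xyz":[0,0,-3],"delta_rot":[0,0,0]},{"hand":0,"xyz":[0,0,-4],"delta_rot":[0,0,0]},{"hand":0,"xyz":[0,0,-4],"delta_rot":[0,0,0]}])

```text
clock: 4.67
position: [429.3, -258.2, 179.7]
ee_rot: [0.76, 0.65, 0.001, 0.001]
contact_force: [0.9, -0.4, -3.8]
gripper_width: 10.7
```

```bash
python3 - <<'E'
from h import *
p=get_image('side'); s=telemetry.read_state();print(s['position'],s['contact_force'],s['gripper_width'],s['wrist_torque'],s['clock'])
cv2.imwrite('pics/side3.png',cv2.resize(p['frame'][110:310,270:500],None,fx=3,fy=3))
E
```

```text
[ 428.79610272 -257.91614232  178.55627122] [-0.34045416 -0.04978811 -5.76670699] 10.902947518705867 [0.02166445 0.07878644 0.02070429] 4.7167
```

View pics/side3.png

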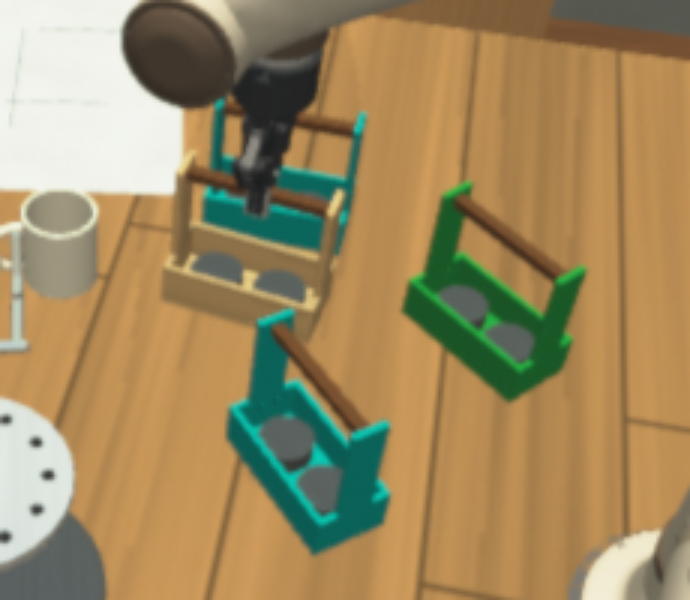

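Emit:
apply_moves(steps=[{"hand":0,"xyz":[0,0,-1.5],"delta_rot":[0,0,0]},{"hand":0,"xyz":[0,0,-3.7],"delta_rot":[0,0,0]},{"hand":0,"xyz":[0,0,-6],"delta_rot":[0,0,0]},{"hand":0,"xyz":[0,0,-8.3],"delta_rot":[0,0,0]},{"hand":0,"xyz":[0,0,-10.5],"delta_rot":[0,0,0]},{"hand":0,"xyz":[0,0,-11.5],"delta_rot":[0,0,0]},{"hand":0,"xyz":[0,0,-11.5],"delta_rot":[0,0,0]}])

```text
clock: 5.3
position: [429.2, -258.2, 294.4]
ee_rot: [0.76, 0.65, 0.001, 0.001]
contact_force: [0.7, -1.2, -4.2]
gripper_width: 10.5
```

```bash
python3 - <<'E'
from h import *
plan([428.5,-258,293],1.4148,[676,-186,293],np.pi/2+.266)
E
```

```text
xyz [10.96 23.33  0.  ] rot [ 0.     0.    -0.422]
```

Emit:
apply_moves(steps=[{"hand":0,"xyz":[0.5,1.0,0],"delta_rot":[0,0,-0.02]},{"hand":0,"xyz":[1.4,3.0,0],"delta_rot":[0,0,-0.06]},{"hand":0,"xyz":[2.6,5.5,0],"delta_rot":[0,0,-0.1]},{"hand":0,"xyz":[3.8,8.0,0],"delta_rot":[0,0,-0.15]},{"hand":0,"xyz":[5.0,10.6,0],"delta_rot":[0,0,-0.2]},{"hand":0,"xyz":[6.2,13.2,0],"delta_rot":[0,0,-0.25]},{"hand":0,"xyz":[7.4,15.7,0],"delta_rot":[0,0,-0.3]},{"hand":0,"xyz":[8.6,18.2,0],"delta_rot":[0,0,-0.35]},{"hand":0,"xyz":[9.7,20.6,0],"delta_rot":[0,0,-0.39]},{"hand":0,"xyz":[10.6,22.5,0],"delta_rot":[0,0,-0.415]},{"hand":0,"xyz":[10.96,23.33,0],"delta_rot":[0,0,-0.422]},{"hand":0,"xyz":[10.96,23.33,0],"delta_rot":[0,0,-0.422]}])

```text
clock: 6.3
position: [677.6, -184.5, 288.1]
ee_rot: [0.606, 0.795, -0.001, -0.003]
contact_force: [0.8, 0.2, -5.0]
gripper_width: 10.7
```

Emit:
apply_moves(steps=[{"hand":0,"xyz":[0,0,1],"delta_rot":[0,0,0]},{"hand":0,"xyz":[0,0,2.5],"delta_rot":[0,0,0]},{"hand":0,"xyz":[0,0,4],"delta_rot":[0,0,0]},{"hand":0,"xyz":[0,0,5.2],"delta_rot":[0,0,0]},{"hand":0,"xyz":[0,0,5.6],"delta_rot":[0,0,0]},{"hand":0,"xyz":[0,0,5.6],"delta_rot":[0,0,0]}])

```text
clock: 6.8
position: [674.0, -186.3, 234.7]
ee_rot: [0.608, 0.794, -0.001, -0.002]
contact_force: [0.0, -0.5, -5.4]
gripper_width: 10.9
```

```bash
python3 - <<'E'
from h import *
np.set_printoptions(precision=1,suppress=True)
s=telemetry.read_state();print(s['position'],s['contact_force'],s['gripper_width'],s['joints'],s['clock'])
for n in('side','top'):
    p=get_image(n)
    f=p['frame'][130:310,170:410] if n=='side' else p['frame'][80:260,270:510]
    cv2.imwrite(f'pics/{n}4.png',cv2.resize(f,None,fx=3.3,fy=3.3))
    print(n,[(np.round(r['xyz']),round(r['confidence'],2)) for r in nets.pinpoint(p,'caddy_bar')])
    print(proj(p,[[676,-186,237],[647,-80,185]]))
E
```

```text
[ 674.  -186.3  234.7] [ 0.  -0.5 -5.4] 10.90446235412849 [-0.   0.5  0.2 -0.  -1.2 -1.3] 6.8
side [(array([ 196., -298.,  134.]), 0.83), (array([ 676., -187.,  229.]), 0.63), (array([ 423., -431.,  134.]), 0.63), (array([349., -80., 136.]), 0.57)]
[[259.7 158.8]
 [259.5 202.8]]
top [(array([ 199., -295.,  135.]), 0.81), (array([ 675., -184.,  233.]), 0.65), (array([ 426., -425.,  137.]), 0.62), (array([348., -82., 136.]), 0.58)]
[[406.2 142.7]
 [347.9 163.2]]
```

View pics/side4.png

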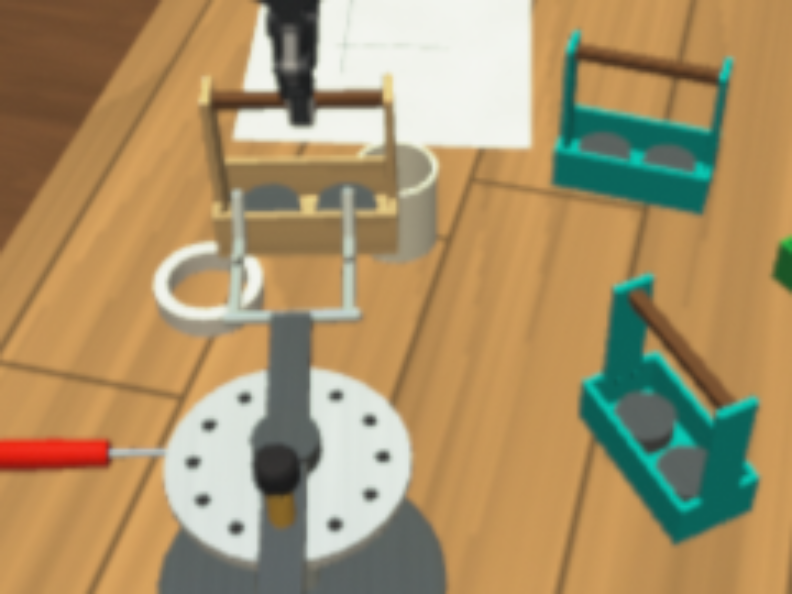

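View pics/top4.png

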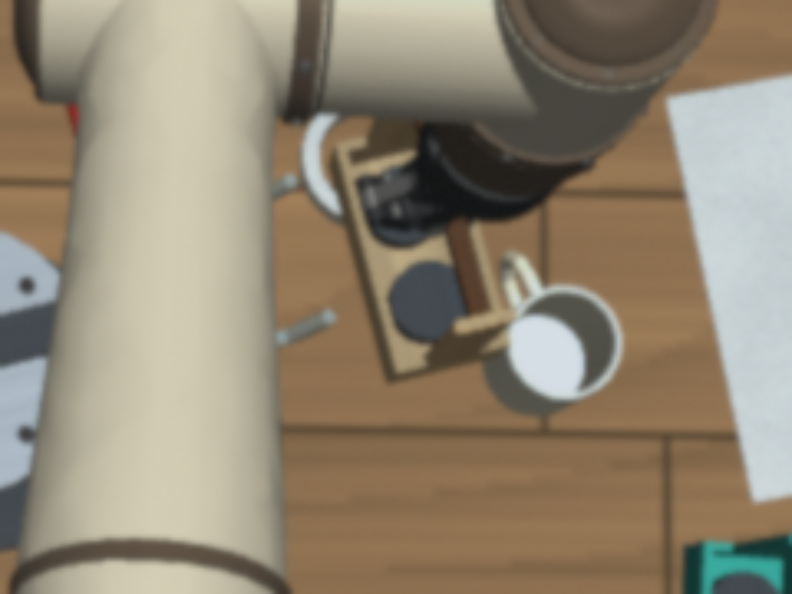

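Emit:
apply_moves(steps=[{"hand":0,"xyz":[0.6,0,0],"delta_rot":[0,0,0]},{"hand":0,"xyz":[1.7,0,0],"delta_rot":[0,0,0]},{"hand":0,"xyz":[3,0,0],"delta_rot":[0,0,0]},{"hand":0,"xyz":[4.4,0,0],"delta_rot":[0,0,0]},{"hand":0,"xyz":[5.8,0,0],"delta_rot":[0,0,0]},{"hand":0,"xyz":[7.2,0,0],"delta_rot":[0,0,0]},{"hand":0,"xyz":[8.5,0,0],"delta_rot":[0,0,0]},{"hand":0,"xyz":[9.7,0,0],"delta_rot":[0,0,0]},{"hand":0,"xyz":[10.6,0,0],"delta_rot":[0,0,0]},{"hand":0,"xyz":[11,0,0],"delta_rot":[0,0,0]},{"hand":0,"xyz":[11,0,0],"delta_rot":[0,0,0]},{"hand":0,"xyz":[11,0,0],"delta_rot":[0,0,0]}])

```text
clock: 8.0
position: [647.3, -79.9, 237.1]
ee_rot: [0.607, 0.795, -0.0, 0.0]
contact_force: [0.2, -0.1, -4.8]
gripper_width: 10.9
```

```bash
python3 - <<'E'
from h import *
np.set_printoptions(precision=1,suppress=True)
for n in('side','top'):
    p=get_image(n)
    f=p['frame'][150:270,190:350] if n=='side' else p['frame'][80:260,270:510]
    k=5 if n=='side' else 3.3
    cv2.imwrite(f'pics/{n}5.png',cv2.resize(f,None,fx=k,fy=k,interpolation=cv2.INTER_CUBIC))
    print(n,[(np.round(r['xyz']),round(r['confidence'],2)) for r in nets.pinpoint(p,'caddy_bar')])
    print(n,[(np.round(r['xyz']),round(r['confidence'],2)) for r in nets.pinpoint(p,'hook_seat')])
s=telemetry.read_state();print(s['position'],s['contact_force'],s['gripper_width'],s['clock'])
E
```

```text
side [(array([ 423., -427.,  132.]), 0.93), (array([651., -84., 232.]), 0.83), (array([ 199., -297.,  134.]), 0.72), (array([348., -82., 137.]), 0.61)]
side []
top [(array([346., -82., 134.]), 0.92), (array([ 198., -297.,  139.]), 0.87), (array([645., -74., 235.]), 0.81), (array([ 425., -422.,  135.]), 0.65), (array([579., 169., 225.]), 0.28)]
top []
[647.2 -80.5 236.8] [-0.1 -0.4 -4.8] 10.688513586124921 8.3
```

View pics/side5.png

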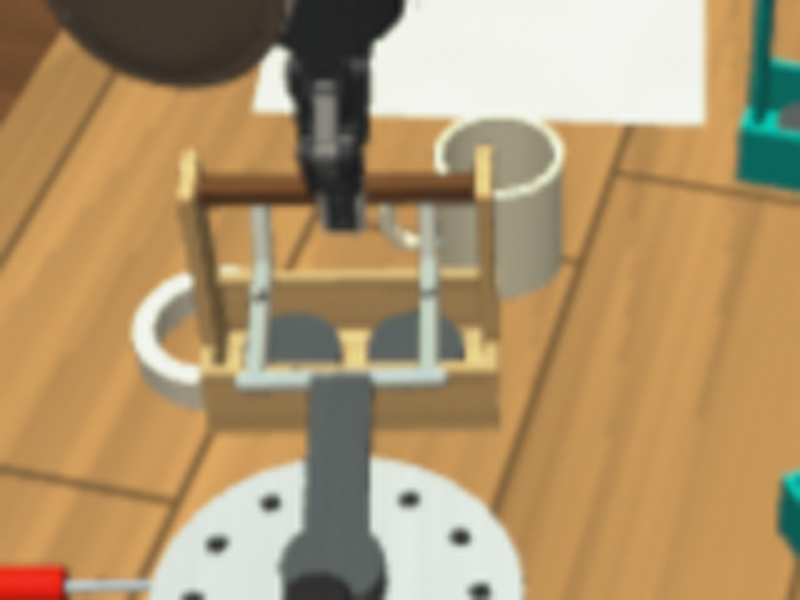

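View pics/top5.png

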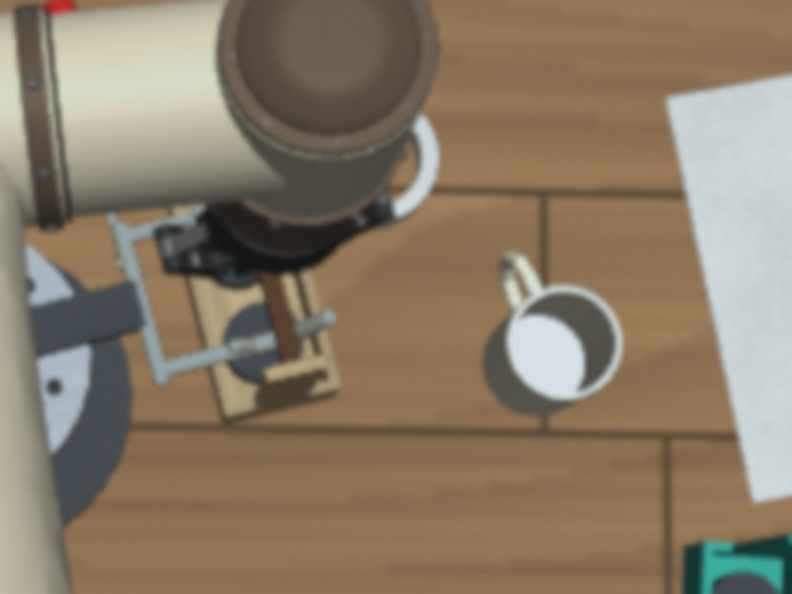

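```bash
python3 - <<'E'
from h import *
t=get_image('top')
y=np.array([-np.sin(.266),np.cos(.266),0]);x=np.array([np.cos(.266),np.sin(.266),0])
for n,p,z in(('stopR',(342.6,185.5),194),('stopR2',(344.2,184.5),194),('stopL',(332.4,144.2),194),('cR',(319.2,194.7),179),('cL',(307.6,150),179),('tipR',(370,175.8),210),('tipL',(358.4,134.7),210),('bar now',(270+285/3.3,80+325/3.3),243)):
    q=atz(t,*p,z)-[647.2,-79.7,0]; print(n,(q@x).round(1),(q@y).round(1))
E
```

```text
stopR -42.4 22.1
stopR2 -41.2 18.5
stopL 41.9 20.8
cR -46.3 70.0
cL 46.3 70.0
tipR -39.7 -32.1
tipL 43.7 -31.0
bar now -43.9 -1.0
```

Emit:
apply_moves(steps=[{"hand":0,"xyz":[0.15,0,0.5],"delta_rot":[0,0,0]},{"hand":0,"xyz":[0.15,0,1.3],"delta_rot":[0,0,0]},{"hand":0,"xyz":[0.15,0,2.2],"delta_rot":[0,0,0]},{"hand":0,"xyz":[0.15,0,3.0],"delta_rot":[0,0,0]},{"hand":0,"xyz":[0.15,0,3.7],"delta_rot":[0,0,0]},{"hand":0,"xyz":[0.15,0,4.2],"delta_rot":[0,0,0]},{"hand":0,"xyz":[0.15,0,4.5],"delta_rot":[0,0,0]},{"hand":0,"xyz":[0.15,0,4.5],"delta_rot":[0,0,0]}])

```text
clock: 9.02
position: [646.4, -78.4, 190.9]
ee_rot: [0.607, 0.795, -0.001, -0.001]
contact_force: [-0.9, 0.5, -4.0]
gripper_width: 10.6
```

```bash
python3 - <<'E'
from h import *
np.set_printoptions(precision=1,suppress=True)
for n in('side','top'):
    p=get_image(n)
    f=p['frame'][150:270,190:350] if n=='side' else p['frame'][120:240,270:430]
    cv2.imwrite(f'pics/{n}6.png',cv2.resize(f,None,fx=5,fy=5,interpolation=cv2.INTER_CUBIC))
s=telemetry.read_state();print(s['position'],s['contact_force'],s['wrist_torque'],s['gripper_width'],s['clock'])
E
```

```text
[647.  -78.5 192.2] [-0.   0.9 -4.9] [ 0.1 -0.   0. ] 10.54678193013774 9.1167
```

View pics/side6.png

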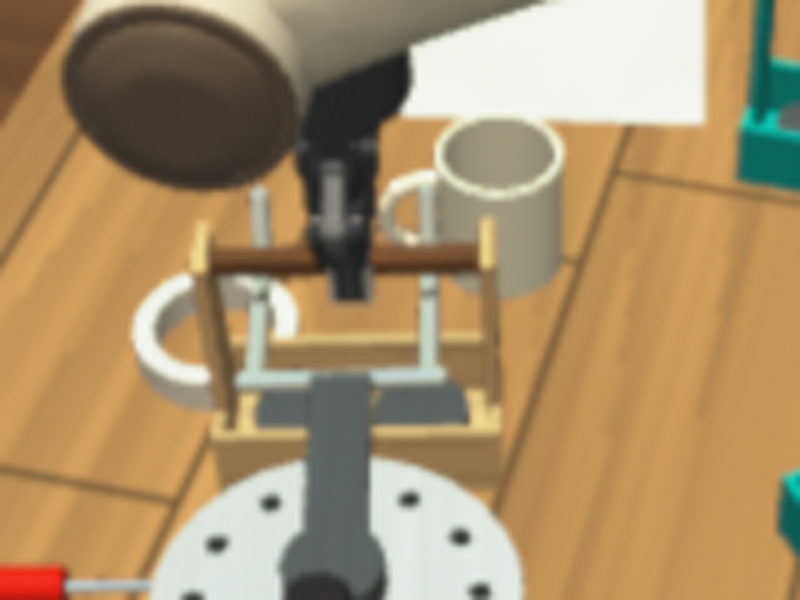

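View pics/top6.png

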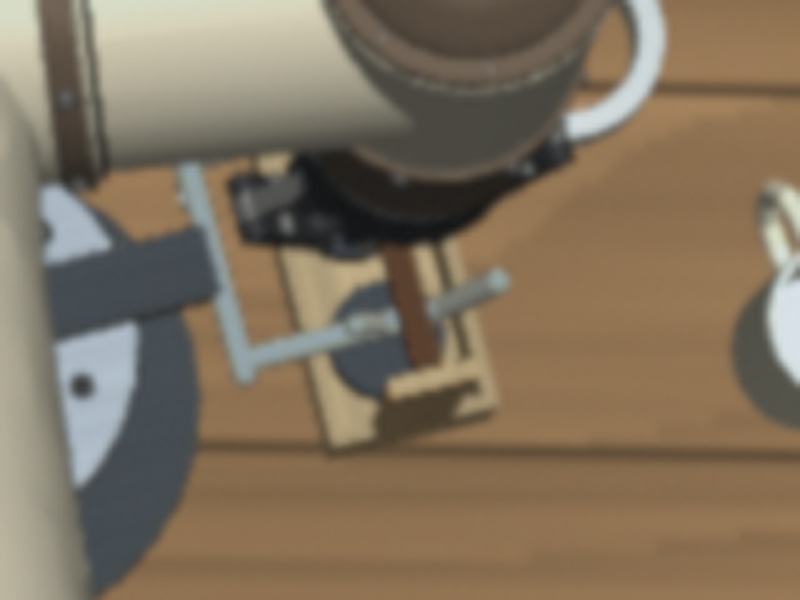

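Both bar ends lie between the stops and the upslopes: side (332,202) with the stop just below it, top (352,183) just right of the stop. Force still equals the weight, so I lower until it transfers.

Emit:
apply_moves(steps=[{"hand":0,"xyz":[0,0,0.2],"delta_rot":[0,0,0]},{"hand":0,"xyz":[0,0,0.4],"delta_rot":[0,0,0]},{"hand":0,"xyz":[0,0,0.5],"delta_rot":[0,0,0]},{"hand":0,"xyz":[0,0,0.5],"delta_rot":[0,0,0]},{"hand":0,"xyz":[0,0,0.5],"delta_rot":[0,0,0]}])

```text
clock: 9.53
position: [647.2, -78.5, 188.6]
ee_rot: [0.607, 0.795, 0.001, 0.001]
contact_force: [-1.7, 0.3, 3.0]
gripper_width: 10.8
```

Emit:
apply_moves(steps=[{"hand":0,"xyz":[0,0,-0.1],"delta_rot":[0,0,0]},{"hand":0.2,"xyz":[0,0,-0.1],"delta_rot":[0,0,0]},{"hand":0.35,"xyz":[0,0,-0.1],"delta_rot":[0,0,0]},{"hand":0.5,"xyz":[0,0,-0.1],"delta_rot":[0,0,0]},{"hand":0.5,"xyz":[0,0,-0.1],"delta_rot":[0,0,0]},{"hand":0.5,"xyz":[0,0,-0.1],"delta_rot":[0,0,0]},{"hand":0.5,"xyz":[0,0,-0.1],"delta_rot":[0,0,0]}])

```text
clock: 10.12
position: [646.8, -78.5, 188.0]
ee_rot: [0.607, 0.795, 0.0, 0.0]
contact_force: [-0.6, 0.7, -0.2]
gripper_width: 43.0
```

```bash
python3 - <<'E'
from h import *
np.set_printoptions(precision=1,suppress=True)
for n in('side','top'):
    p=get_image(n)
    f=p['frame'][150:270,190:350] if n=='side' else p['frame'][120:240,270:430]
    cv2.imwrite(f'pics/{n}7.png',cv2.resize(f,None,fx=5,fy=5,interpolation=cv2.INTER_CUBIC))
s=telemetry.read_state();print(s['position'],s['contact_force'],s['wrist_torque'],s['gripper_width'],s['clock'])
E
```

```text
[646.8 -78.5 188. ] [ 0.6 -0.1 -0.2] [-0. -0. -0.] 42.37468680450223 10.2167
```

View pics/side7.png

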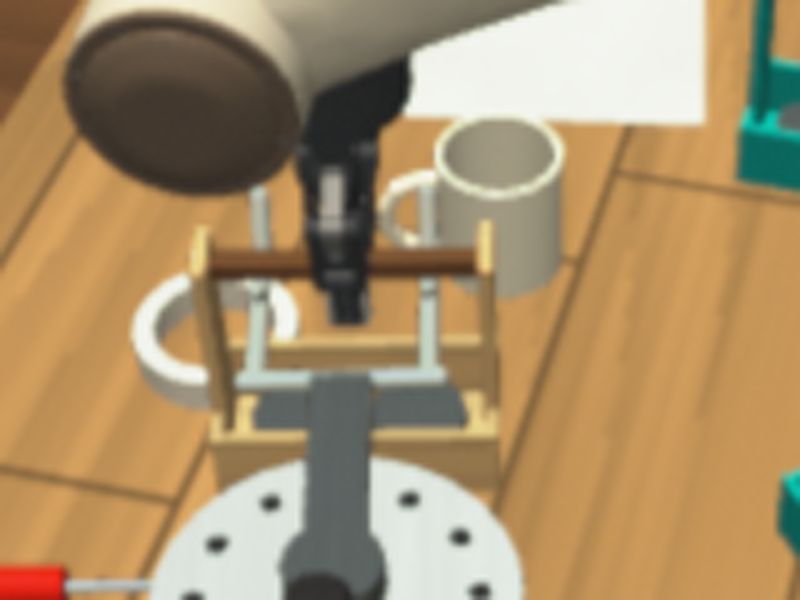

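View pics/top7.png

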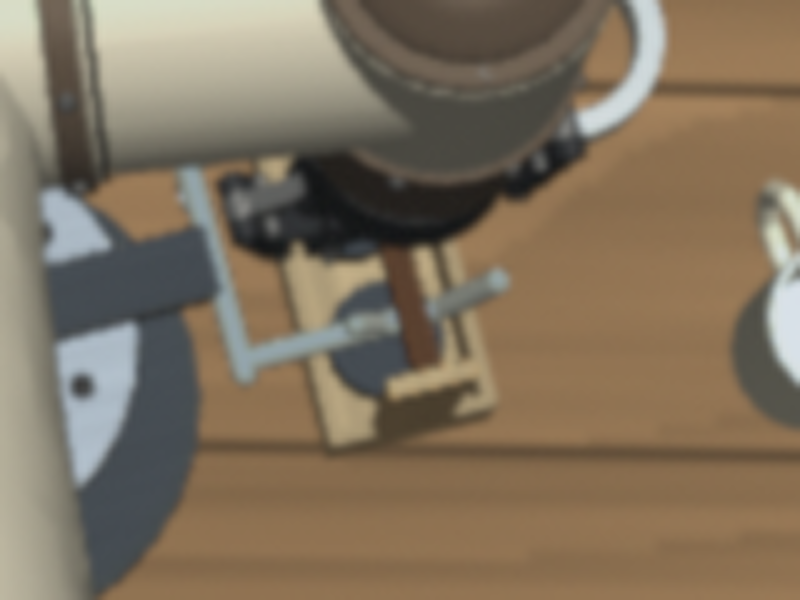

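Emit:
apply_moves(steps=[{"hand":0.5,"xyz":[0,0,-0.5],"delta_rot":[0,0,0]},{"hand":0.5,"xyz":[0,0,-1.5],"delta_rot":[0,0,0]},{"hand":0.5,"xyz":[0,0,-3],"delta_rot":[0,0,0]},{"hand":0.5,"xyz":[0,0,-5],"delta_rot":[0,0,0]},{"hand":0.5,"xyz":[0,0,-7.5],"delta_rot":[0,0,0]},{"hand":0.7,"xyz":[0,0,-10],"delta_rot":[0,0,0]},{"hand":1,"xyz":[0,0,-12],"delta_rot":[0,0,0]},{"hand":1,"xyz":[0,0,-12],"delta_rot":[0,0,0]}])

```text
clock: 10.88
position: [648.7, -78.9, 315.2]
ee_rot: [0.607, 0.795, 0.003, 0.005]
contact_force: [-0.0, 0.6, 2.0]
gripper_width: 77.0
```

```bash
python3 - <<'E'
from h import *
plan([646.7,-78.4,308],1.837,[580,167,300],1.837)
s=telemetry.read_state();print(s['position'],s['contact_force'],s['gripper_width'])
for n in('side','top'):
    p=get_image(n)
    f=p['frame'][150:270,190:350] if n=='side' else p['frame'][120:240,270:430]
    cv2.imwrite(f'pics/{n}8.png',cv2.resize(f,None,fx=5,fy=5,interpolation=cv2.INTER_CUBIC))
    print(n,[(np.round(r['xyz']),round(r['confidence'],2)) for r in nets.pinpoint(p,'caddy_bar')])
E
```

```text
xyz [2.543e+01 2.000e-02 8.000e-01] rot [0. 0. 0.]
[648.70084743 -78.86923991 315.21366515] [-0.03670405  0.6242214   1.98296498] 77.02394561245563
side [(array([ 421., -430.,  132.]), 0.95), (array([ 200., -295.,  137.]), 0.89), (array([350., -83., 137.]), 0.73), (array([650., -80., 188.]), 0.58)]
top [(array([ 426., -426.,  138.]), 0.78), (array([650., -74., 184.]), 0.73), (array([ 196., -296.,  137.]), 0.65), (array([345., -84., 136.]), 0.61)]
```

View pics/side8.png

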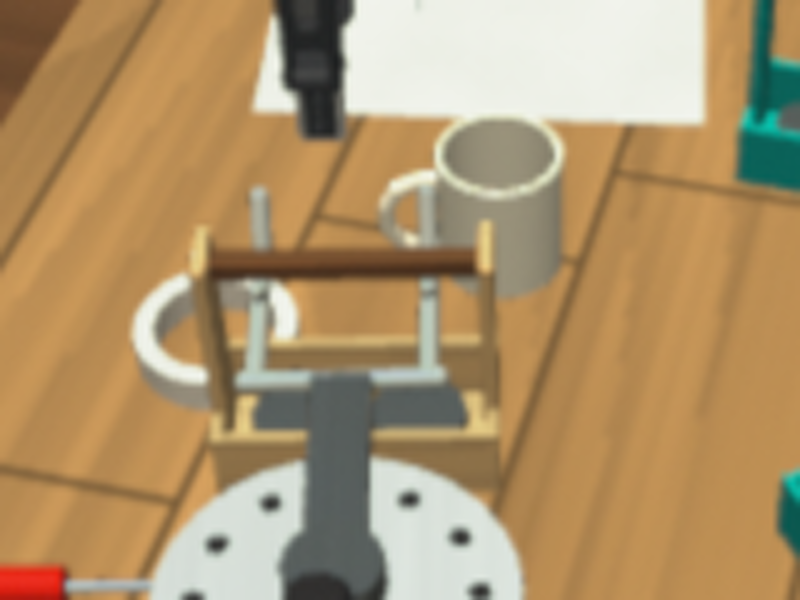

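The caddy hangs level on both prongs with the bar at about (650,-77,186), and it has been let go. Now to the knob.

Emit:
apply_moves(steps=[{"hand":1,"xyz":[1,0,0],"delta_rot":[0,0,0]},{"hand":1,"xyz":[3,0,0],"delta_rot":[0,0,0]},{"hand":1,"xyz":[5.8,0,0],"delta_rot":[0,0,0]},{"hand":1,"xyz":[8.8,0,0.2],"delta_rot":[0,0,0]},{"hand":1,"xyz":[11.8,0,0.2],"delta_rot":[0,0,0]},{"hand":1,"xyz":[14.8,0,0.4],"delta_rot":[0,0,0]},{"hand":1,"xyz":[17.8,0,0.4],"delta_rot":[0,0,0]},{"hand":1,"xyz":[20.5,0,0.6],"delta_rot":[0,0,0]},{"hand":1,"xyz":[23,0,0.8],"delta_rot":[0,0,0]},{"hand":1,"xyz":[24.7,0,0.8],"delta_rot":[0,0,0]},{"hand":1,"xyz":[25.4,0,0.8],"delta_rot":[0,0,0]},{"hand":1,"xyz":[25.4,0,0.8],"delta_rot":[0,0,0]}])

```text
clock: 12.08
position: [579.2, 168.2, 299.3]
ee_rot: [0.606, 0.795, -0.001, -0.0]
contact_force: [0.0, -0.1, -0.1]
gripper_width: 85.8
```

```bash
python3 - <<'E'
from h import *
np.set_printoptions(precision=1,suppress=True)
for n in('side','top'):
    p=get_image(n)
    f=p['frame'][160:320,170:380] if n=='side' else p['frame'][100:260,180:390]
    cv2.imwrite(f'pics/{n}9.png',cv2.resize(f,None,fx=3.8,fy=3.8,interpolation=cv2.INTER_CUBIC))
    print(n,[(np.round(r['xyz']),round(r['confidence'],2)) for r in nets.pinpoint(p,'plunger_grip')])
s=telemetry.read_state();print(s['position'],s['contact_force'],s['gripper_width'],s['clock'])
E
```

```text
side [(array([577., 165., 230.]), 0.5)]
top [(array([579., 169., 224.]), 0.65)]
[580.2 165.7 299.9] [0.3 0.5 0.2] 85.47886281484946 12.2833
```

View pics/side9.png

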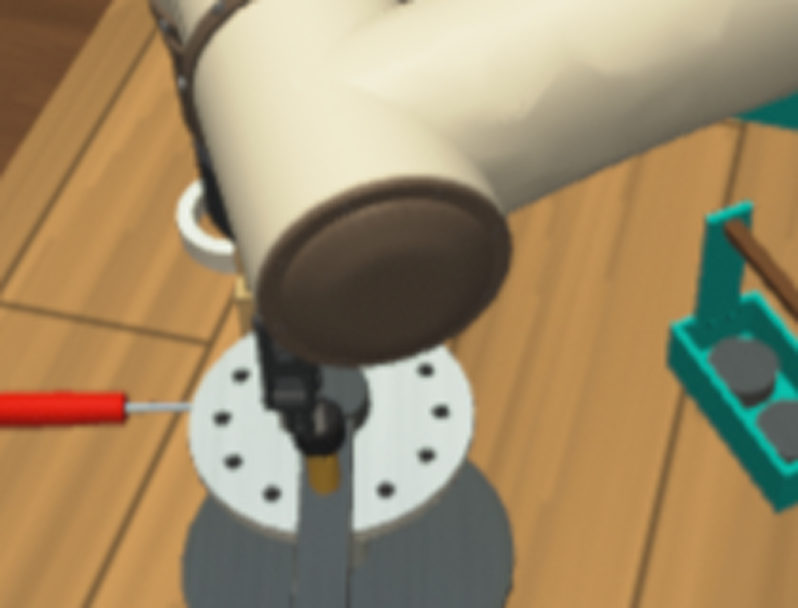

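View pics/top9.png

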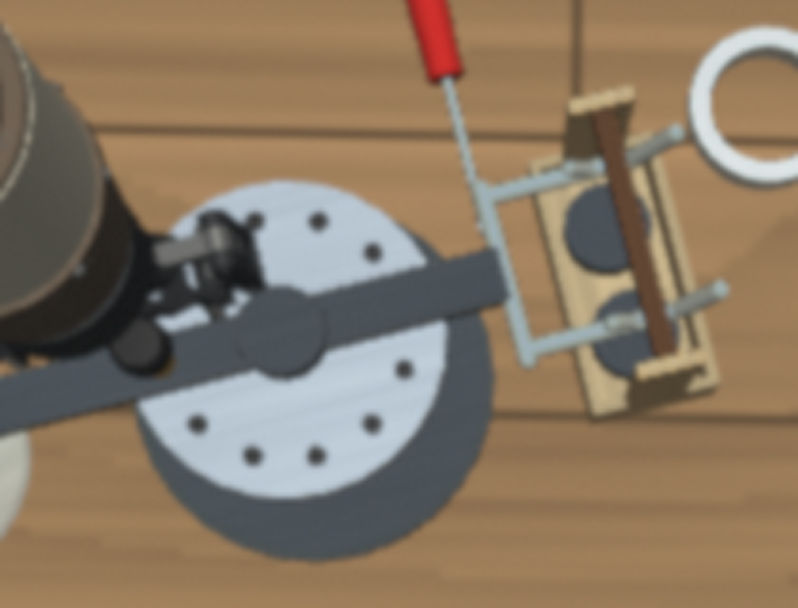

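Emit:
apply_moves(steps=[{"hand":1,"xyz":[0,0,1],"delta_rot":[0,0,0]},{"hand":1,"xyz":[0,0,2.5],"delta_rot":[0,0,0]},{"hand":1,"xyz":[0,0,4],"delta_rot":[0,0,0]},{"hand":1,"xyz":[0,0,5.5],"delta_rot":[0,0,0]},{"hand":1,"xyz":[0,0,6.5],"delta_rot":[0,0,0]},{"hand":1,"xyz":[0,0,6.5],"delta_rot":[0,0,0]},{"hand":1,"xyz":[0,0,6.5],"delta_rot":[0,0,0]}])

```text
clock: 12.87
position: [580.1, 166.0, 234.5]
ee_rot: [0.607, 0.794, -0.001, -0.0]
contact_force: [0.4, 0.0, 0.8]
gripper_width: 85.6
```

Emit:
apply_moves(steps=[{"hand":0.6,"xyz":[0,0,0],"delta_rot":[0,0,0]},{"hand":0.5,"xyz":[0,0,0],"delta_rot":[0,0,0]},{"hand":0.45,"xyz":[0,0,0],"delta_rot":[0,0,0]},{"hand":0.4,"xyz":[0,0,0],"delta_rot":[0,0,0]},{"hand":0.35,"xyz":[0,0,0],"delta_rot":[0,0,0]},{"hand":0.3,"xyz":[0,0,0],"delta_rot":[0,0,0]},{"hand":0,"xyz":[0,0,0],"delta_rot":[0,0,0]},{"hand":0,"xyz":[0,0,0],"delta_rot":[0,0,0]},{"hand":0,"xyz":[0,0,0],"delta_rot":[0,0,0]},{"hand":0,"xyz":[0,0,0],"delta_rot":[0,0,0]}])

```text
clock: 13.7
position: [580.1, 167.3, 236.0]
ee_rot: [0.607, 0.795, 0.001, 0.0]
contact_force: [-2.8, 3.7, 5.6]
gripper_width: 28.2
```

```bash
python3 - <<'E'
from h import *
np.set_printoptions(precision=2,suppress=True)
for n in('side','top'):
    p=get_image(n)
    f=p['frame'][160:320,170:380] if n=='side' else p['frame'][100:260,180:390]
    cv2.imwrite(f'pics/{n}10.png',cv2.resize(f,None,fx=3.8,fy=3.8,interpolation=cv2.INTER_CUBIC))
s=telemetry.read_state();print(s['position'],s['contact_force'],s['wrist_torque'],s['gripper_width'],s['clock'])
E
```

```text
[580.08 167.34 235.94] [-3.14  3.49  5.97] [1.11 0.89 0.02] 28.286284117135597 13.8
```

View pics/side10.png

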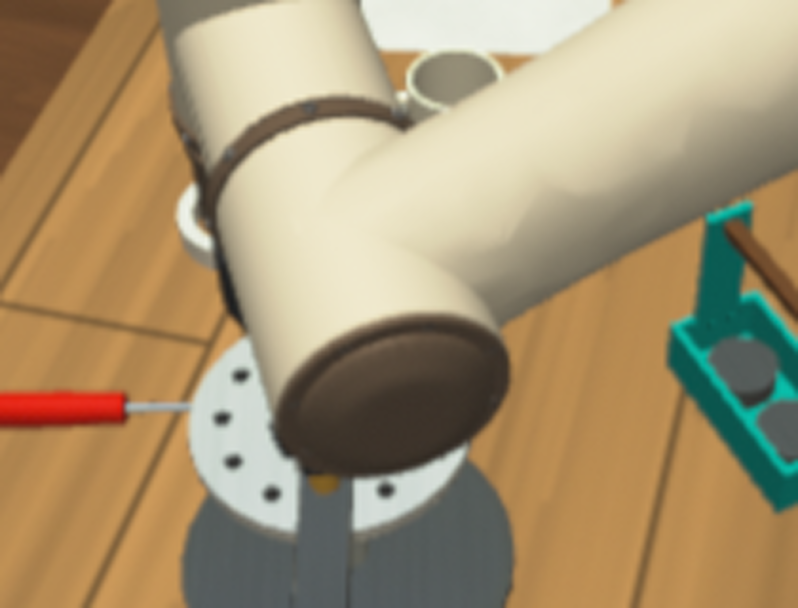

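View pics/top10.png

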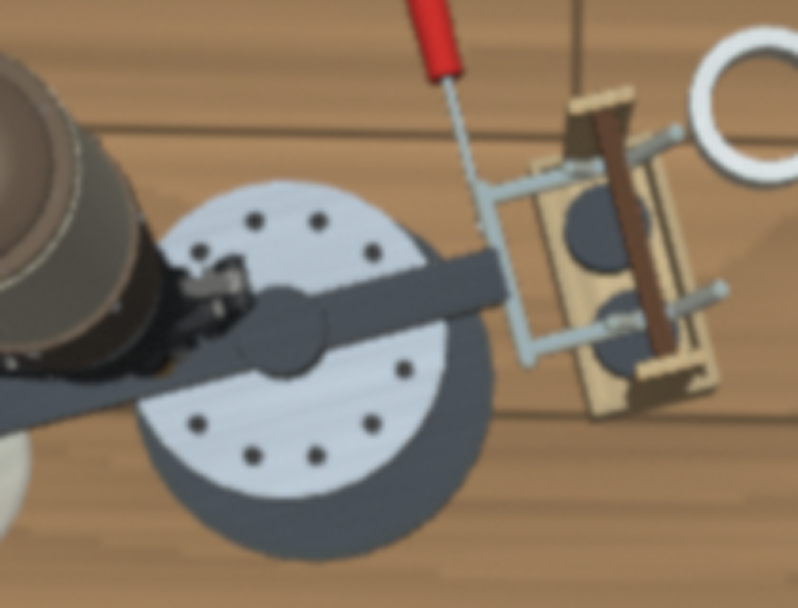

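Emit:
apply_moves(steps=[{"hand":0,"xyz":[0,0,-0.2],"delta_rot":[0,0,0]},{"hand":0,"xyz":[0,0,-0.4],"delta_rot":[0,0,0]},{"hand":0,"xyz":[0,0,-0.6],"delta_rot":[0,0,0]},{"hand":0,"xyz":[0,0,-0.8],"delta_rot":[0,0,0]},{"hand":0,"xyz":[0,0,-1.0],"delta_rot":[0,0,0]},{"hand":0,"xyz":[0,0,-1.0],"delta_rot":[0,0,0]}])

```text
clock: 14.3
position: [580.0, 167.3, 243.4]
ee_rot: [0.607, 0.794, -0.0, -0.001]
contact_force: [1.9, 4.1, -6.1]
gripper_width: 27.5
```

Emit:
apply_moves(steps=[{"hand":0,"xyz":[0,0,-0.2],"delta_rot":[0,0,0]},{"hand":0,"xyz":[0,0,-0.4],"delta_rot":[0,0,0]},{"hand":0,"xyz":[0,0,-0.6],"delta_rot":[0,0,0]},{"hand":0,"xyz":[0,0,-0.6],"delta_rot":[0,0,0]},{"hand":0,"xyz":[0,0,-0.6],"delta_rot":[0,0,0]}])

```text
clock: 14.72
position: [580.0, 167.3, 248.5]
ee_rot: [0.607, 0.794, -0.0, -0.001]
contact_force: [1.3, 6.0, -8.3]
gripper_width: 28.0
```

Emit:
apply_moves(steps=[{"hand":0,"xyz":[0,0,-0.1],"delta_rot":[0,0,0]},{"hand":0,"xyz":[0,0,-0.2],"delta_rot":[0,0,0]},{"hand":0,"xyz":[0,0,-0.3],"delta_rot":[0,0,0]},{"hand":0,"xyz":[0,0,-0.3],"delta_rot":[0,0,0]},{"hand":0,"xyz":[0,0,-0.3],"delta_rot":[0,0,0]}])

```text
clock: 15.13
position: [579.9, 167.3, 251.1]
ee_rot: [0.607, 0.794, -0.0, -0.001]
contact_force: [2.6, 4.8, -9.0]
gripper_width: 27.9
```

Emit:
apply_moves(steps=[{"hand":0,"xyz":[0,0,-0.1],"delta_rot":[0,0,0]},{"hand":0,"xyz":[0,0,-0.2],"delta_rot":[0,0,0]},{"hand":0,"xyz":[0,0,-0.2],"delta_rot":[0,0,0]},{"hand":0,"xyz":[0,0,-0.2],"delta_rot":[0,0,0]}])

```text
clock: 15.47
position: [579.9, 167.3, 252.1]
ee_rot: [0.607, 0.794, -0.001, -0.001]
contact_force: [4.1, 4.8, -12.9]
gripper_width: 27.9
```

Emit:
apply_moves(steps=[{"hand":0,"xyz":[0,0,-0.1],"delta_rot":[0,0,0]},{"hand":0,"xyz":[0,0,-0.1],"delta_rot":[0,0,0]},{"hand":0,"xyz":[0,0,-0.1],"delta_rot":[0,0,0]},{"hand":0,"xyz":[0,0,-0.1],"delta_rot":[0,0,0]},{"hand":0,"xyz":[0,0,-0.1],"delta_rot":[0,0,0]},{"hand":0,"xyz":[0,0,-0.1],"delta_rot":[0,0,0]},{"hand":0,"xyz":[0,0,-0.1],"delta_rot":[0,0,0]},{"hand":0,"xyz":[0,0,-0.1],"delta_rot":[0,0,0]}])

```text
clock: 16.13
position: [579.9, 167.3, 252.2]
ee_rot: [0.608, 0.794, -0.001, -0.002]
contact_force: [4.8, 4.0, -15.2]
gripper_width: 27.8
```

```bash
python3 - <<'E'
from h import *
np.set_printoptions(precision=2,suppress=True)
for n in('side','top'):
    p=get_image(n)
    cv2.imwrite(f'pics/{n}11.png',p['frame'])
    f=p['frame'][160:320,170:380] if n=='side' else p['frame'][100:260,180:390]
    cv2.imwrite(f'pics/{n}11c.png',cv2.resize(f,None,fx=3.8,fy=3.8,interpolation=cv2.INTER_CUBIC))
    for l in('caddy_bar','plunger_grip','mug','chair_model','tape','screwdriver'):
        print(n,l,[(np.round(r['xyz']),round(r['confidence'],2)) for r in nets.pinpoint(p,l)][:4])
s=telemetry.read_state();print(s['position'],s['contact_force'],s['wrist_torque'],s['gripper_width'],s['clock'])
E
```

```text
side caddy_bar [(array([ 200., -298.,  135.]), 0.8)]
side plunger_grip []
side mug []
side chair_model [(array([384., 377.,   1.]), 0.81)]
side tape [(array([ 765., -164.,   -1.]), 0.44)]
side screwdriver [(array([784.,  29.,   3.]), 0.75)]
top caddy_bar [(array([ 426., -424.,  136.]), 0.94), (array([ 199., -297.,  134.]), 0.93), (array([647., -70., 182.]), 0.76)]
top plunger_grip [(array([581., 172., 243.]), 0.62)]
top mug [(array([ 627., -291.,    1.]), 0.94), (array([649., -75., 184.]), 0.54)]
top chair_model [(array([385., 372.,  -2.]), 0.82)]
top tape [(array([ 774., -167.,    2.]), 0.55), (array([787.,  32.,  -4.]), 0.27)]
top screwdriver [(array([788.,  29.,  -2.]), 0.76)]
[579.88 167.28 252.17] [  5.24   5.14 -15.97] [ 1.4  -1.74  0.1 ] 27.904371347855285 16.8333
```

View pics/side11c.png

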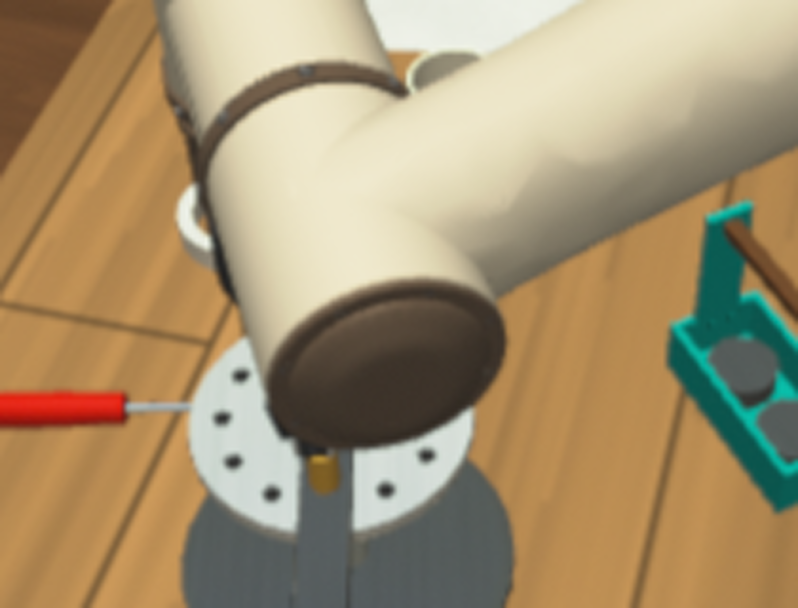

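View pics/top11.png

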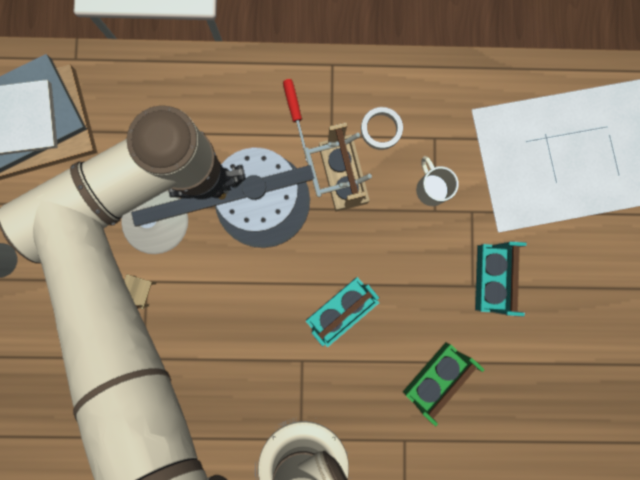

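```bash
python3 - <<'E'
from h import *
print(workorder.job_done()); s=telemetry.read_state();print(s['position'],s['contact_force'],s['gripper_width'],s['clock'])
E
```

```text
the job is handed in; nothing more can be done
None
the job is handed in; nothing more can be done
```

The plywood caddy hangs by its handle on both prongs of the hook, let go. The arm is holding the plunger knob pulled up against its stop. I handed the job in at about 16.8 s of the 59 s allowed; it gives no verdict.

**Caddy:** I hung it while the pin was still seated. After letting go, it showed level and in both troughs in both views, with the bar at about (650, -77, 186) mm. That is within about 5 mm of the seat. The last top view still shows it hanging quietly.

**Plunger:** The tool rose about 16 mm and stopped at z = 252.2 mm. Commanding another 1 mm up only raised the pull, from 13 N to about 16 N, so the plunger is at its stop. The gripper opening read about 28 mm on the 30 mm knob. The top-view network put the knob at z of about 243 mm, against 230 mm when seated.

**Bystanders:** The mug, chair model, tape and screwdriver were found within about 5 mm of where they started, which is the networks' own error.

**Checks that failed or disagreed:**
- The networks never reported the hook seat, so I worked it out from the cross bar and the knob. The stops on the prongs came out about 2.5 mm off the stated geometry, so I moved the placing by 1.5 mm.
- In the last side view the forearm hid the knob, the caddy and most of the mug, so the final check of these rests on the top view and the force readings.
- No state could be read after handing in.

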